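Lock the slotted stop block on the jig with the ring nut

ROBOT

A 7-joint arm with a two-finger parallel gripper is mounted at the origin on the work surface. World frame = base frame: x ahead of the robot, y to its left, z up, the work surface at z = 0. Lengths are in m, angles in rad, forces in N, time in s.
With the tool pointing down it reaches from about 0.4 to 0.85 m from the base axis. Payload 4.5 kg.
Tool frame: the origin (TCP) lies at the centre of the arm's flange, where the gripper is bolted on; the fingertips stand nose_length ahead of it and the grasp point (between the pads) lies 147 mm ahead of it (nose_length is the distance from the TCP to the fingertips, in m); z points along the fingers, y is the line along which they close (so a half turn about z gives the same grasp; the last joint's range is limited). The gripper opens to 88 mm and grips with 3 to 60 N. Pads are 18 mm wide; open, the fingers measure 123 mm over their backs; the gripper's body (75 mm by 187 mm) begins 45 mm behind the grasp point.
Start: joints at [1.303, 0.689, -0.195, 1.565, 0.157, 0.902, -0.215], TCP at [0.186, -0.597, 0.405] pointing down, gripper open.
Joint ranges: [-3.01, 3.01], [-0.46, 2.08], [-1.47, 1.51], [0.13, 2.56], [-1, 4.14], [0.04, 2.09], [-2.66, 2.66]. Speed limits (rad/s): [2.57, 2.57, 3.14, 3.14, 3.14, 3.14, 3.14].

INTERFACE

Orientations are given as a unit quaternion [x, y, z, w].
In Python, from plant import * gives the robot as it stands.
- The arm moves only by the tool play_rows, never from a script. Its argument "rows" is a list that holds one entry, the list of rows, each a list of 6 numbers: the shift along the tool's x, y, z normalised to -1 to 1, where 1 is 0.5 m, then the turn, a rotation vector about the tool's x, y, z normalised to -1 to 1, where 1 is 0.5 rad. A call has 1 to 20 rows; each row is the pose to reach, as a shift and turn from the pose commanded when the call began, along the tool's axes at that moment; what a row does not reach only later rows make up. A row lasts 1/12 s, in which the tool goes at most 41.7 mm and 7.16 degrees, less where a joint would pass 70% of its speed; a pose out of reach is approached as far as the arm can. A call with a number of a shift or a turn outside -1 to 1 is refused whole. A call with a gripper value outside its range is refused whole. "claw" is the closure, from 0 (fully open) to 1 (shut), set as the call begins (left out, the last holds). The fingers move at their own pace and stop on an object; "squeeze" is the grip in N (left out, the last holds). Time passes only in rows, so rows that repeat a pose let the fingers close. It gives the time, the measured TCP pose, the force, the opening and the grip force at its end, in the units of the state.
- get_state(): the state, without advancing time (a new reading comes with each control period).
- snapshot(name): name is "scene" or "top" or "wrist"; returns a dict with "pixels" (420x560x3 uint8, blue, green, red), "camera_matrix" (3x3 intrinsics, pixels), "world_to_cam" (4x4, takes a point from world to camera coordinates); the wrist camera has in their place "mount" (4x4, takes a point from camera to tool coordinates, whose origin is the TCP and whose axes are the flange's). Camera axes: x right, y down, z forward; pixel columns grow to the right and rows downward; lengths in m; the calibration is good to about 2 mm. A picture is of the moment at which its call begins: read the wrist's pose just before it. There is no depth.
- finish_job(): hands the job in; it is judged then, once.
The state is a dict: "clock": time; "q": joint angles; "qd": joint speeds; "joint_torque": joint torques, N m; "tool_pos": TCP position; "eef_rot": TCP orientation; "contact_force": force on the tool from outside, world axes, zero at the start; "moment": the same for the moment, N m; "opening": opening from 0.0 (shut) to 1.0 (fully open); "finger_force": force on a finger pad.
Only numpy, scipy, OpenCV 4.12 (cv2) and the standard library are available. Lean on these libraries where they do the work, as an engineer would, in place of code of your own. Each camera call takes 0.05 s, during which the arm holds its last target. There are 200 camera calls.

TASK

Set the loose slotted stop block on the jig board with its slot towards the stud and slide it gently between the ribs, under the ring nut, until the slot is fully home against the stud. Then crank the ring nut clockwise down the stud until its foot bears on the block and the resistance clearly rises: finger-tight, so that the block is held but the wood not crushed. Let go, and leave the other things on the bench alone.

Things in the scene. Friction and masses are not known exactly. Their poses are not given: they have to be found in the camera images.
- jig: Fixed plywood board 250 x 120 x 20 mm. Origin on its underside below the stud axis; +x runs along the channel, the way the block slides in; z up. Board: x -190 to +60 mm. Two dark ribs (tops 32 mm above the underside) leave a channel 53 mm wide, centred on the stud, from x -30 to +35 mm; flared lead-ins begin at x -50 mm.
- stud: Upright threaded steel stud on the jig, 16 mm in diameter, fixed. Origin at its foot on the board's top face, on its axis; it reaches 76 mm up from there.
- block: Loose hardwood stop block, about 140 g: plate 140 (x) x 50 (y) x 18 (z) mm with a slot and an upright post. Origin: centre of the plate's underside. Slot 20 mm wide, centred, open at the +x end, 38 mm deep. Home on the jig: plate flat on the board between the ribs, +x along the jig's +x, slot end touching the stud, whose axis is then 40 mm to +x of the origin.
- block_post (a point): Centre of the upright post by which the block is held: 24 (x) x 34 (y) x 38 (z) mm, standing on the plate 55 mm to -x of the block's origin; this point is 37 mm above the block's underside (the post spans 18 to 56 mm). Axes as the block's.
- slot_end (a point): Middle of the flat closed end of the block's slot, 32 mm to +x of the block's origin and 9 mm above its underside. Axes as the block's.
- nut_mid (a point): Centre of the metal body of the steel ring nut, 44 mm in diameter, 31 mm high, on the stud and already started. A rubber foot sticks out 2.5 to 5 mm below the metal (worn, exact amount unknown); before tightening it is 3 to 7.5 mm above the top of a block lying on the board. A flat crank arm with an upright pin sticks out of one side of the nut; it turns with it.
- crank_pin (a point): Middle of the upright black pin (14 mm in diameter, 30 mm tall) on the nut's crank arm: 50 mm from the stud axis, 24.5 mm above nut_mid. The arm under it is 8 mm thick and reaches 60 mm from the axis. Push or lead the pin round the stud axis: about 1 N of push while the nut runs free, 4 to 6 N when finger-tight; 10 N crushes the wood. The resistance is felt in motion and fades at rest.
- nut (a joint): Turning angle of the ring nut, rad, growing clockwise seen from above (tightening). It goes down 8 mm per turn (1.27 mm per rad) and stays where it is left. About 0.35 to 1 turn brings the foot to the block. Running free it needs about 0.04 N m (1 N at the pin); from first touch the pressing force on the block grows by roughly 50 N per rad.
- mallet_mid (a point): Bystander: centre of the head (70 x 130 x 85 mm) of a wooden mallet lying on the bench.
- offcut: Bystander: a wooden offcut 140 x 45 x 25 mm on the bench.
- screwdriver: Bystander: a screwdriver, about 200 mm long, lying on the bench.

How it is judged:
On the way:
1. block slid home under the nut, nut not yet bearing on it (horizontal distance between slot_end and stud below 0.0115 m and z of block in the frame of jig below 0.0225 m and angle between the x axis of block and the x axis of jig, either way round below 0.12 rad and contact force between nut and block below 0.5 N), for 0.2 s.
At the end, for the whole second after the job is handed in: The block lies flat on the board in the channel, slot end within 3.5 mm of touching the stud and its length within 7 degrees of the channel, and the ring nut presses on it with at least 5 N; everything at rest (horizontal distance between slot_end and stud below 0.0115 m and z of block in the frame of jig below 0.0225 m and angle between the x axis of block and the x axis of jig, either way round below 0.12 rad and contact force between nut and block above 5 N and linear speed of block below 0.01 m/s).
It fails at once if the nut crushes the wood (over 40 N) (contact force between nut and block above 40 N).
It fails at once if the block is rammed against the stud (over 40 N) (contact force between block and stud above 40 N).
It fails at once if mallet moved more than 20 mm (distance of mallet_mid from where it was at the start of the episode above 0.02 m).
It fails at once if offcut moved more than 20 mm (distance of offcut from where it was at the start of the episode above 0.02 m).
It fails at once if screwdriver moved more than 20 mm (distance of screwdriver from where it was at the start of the episode above 0.02 m).
It also fails if it takes over 61 s, if anything falls off the work surface, if the arm or the gripper's body presses on something with over 40 N, if the wrist force passes 120 N, or if a joint passes its speed limit or range.

## Working session

There is one attempt and no reset: what is moved stays moved. The work goes in short steps, Python scripts to look and compute and a tool call to move; the robot and the scene stay as the last step left them, time stands still between calls to the robot, and variables do not carry over. Pictures are saved under pics/ and viewed, at most 10 in all, crops included, and the job is handed in when it is done.

Besides the shell and the picture viewer there is one more tool, called as name(argument=value, ...), one argument or row to a line, values as JSON. play_rows: Moves the arm, as the interface text tells. Its arguments: {"type":"object","properties":{"rows":{"type":"array"},"claw":{"type":"number"},"squeeze":{"type":"number"}},"required":["rows"]}

```bash
mkdir -p pics
cat > h.py <<'E'
from plant import *
import numpy as np, cv2
from scipy.spatial.transform import Rotation as R
def snap(n,f):
    s=get_state(); d=snapshot(n); im=np.array(d["pixels"]); cv2.imwrite("pics/%s.png"%f,im)
    K=np.array(d["camera_matrix"])
    if n=="wrist":
        T=np.eye(4);T[:3,:3]=R.from_quat(s["eef_rot"]).as_matrix();T[:3,3]=s["tool_pos"]
        W=np.linalg.inv(T@np.array(d["mount"]))
    else: W=np.array(d["world_to_cam"])
    np.savez("pics/%s.npz"%f,K=K,W=W)
    return im
def px(f,u,v,z):
    d=np.load("pics/%s.npz"%f);K,W=d["K"],d["W"];C=np.linalg.inv(W)
    r=C[:3,:3]@np.linalg.inv(K)@[u,v,1];o=C[:3,3]
    return o+r*(z-o[2])/r[2]
def proj(f,p):
    d=np.load("pics/%s.npz"%f);c=d["W"]@np.append(p,1);c=d["K"]@c[:3];return c[:2]/c[2]
def rows_to(p,yaw_vec=None):
    s=get_state();M=R.from_quat(s["eef_rot"]).as_matrix();return M.T@(np.array(p)-s["tool_pos"])/0.5
E
python3 - <<'E'
from h import *
for n in("top","scene"): snap(n,n+"0")
s=get_state()
print({k:np.round(v,3) for k,v in s.items()})
print(R.from_quat(s["eef_rot"]).as_matrix().round(3))
for n in("top0","scene0"):
    d=np.load("pics/%s.npz"%n); print(np.linalg.inv(d["W"]).round(3),d["K"].round(0))
try: print(nose_length)
except Exception as e: print(e)
E
```

```text
{'clock': np.float64(0.1), 'q': array([ 1.303,  0.69 , -0.195,  1.566,  0.157,  0.902, -0.215]), 'qd': array([-0.001, -0.001,  0.001, -0.003, -0.001, -0.001,  0.   ]), 'joint_torque': array([-2.0000e-03, -5.2850e+01, -1.2710e+00, -1.5384e+01, -5.3000e-02,
        2.0000e-03,  0.0000e+00]), 'tool_pos': array([ 0.186, -0.596,  0.404]), 'eef_rot': array([ 0.989,  0.15 , -0.   , -0.001]), 'contact_force': array([ 0.123,  0.126, -0.153]), 'moment': array([ 0.029, -0.023,  0.056]), 'finger_force': np.float64(0.0), 'opening': np.float64(1.0)}
[[ 0.955  0.297 -0.001]
 [ 0.297 -0.955  0.002]
 [-0.    -0.002 -1.   ]]
[[ 0.002 -0.982  0.189  0.358]
 [-1.    -0.005 -0.015  0.028]
 [ 0.016 -0.189 -0.982  1.438]
 [ 0.     0.     0.     1.   ]] [[528.   0. 280.]
 [  0. 528. 212.]
 [  0.   0.   1.]]
[[ 0.653  0.579 -0.489  1.201]
 [ 0.757 -0.488  0.433 -0.491]
 [ 0.012 -0.653 -0.757  1.005]
 [ 0.     0.     0.     1.   ]] [[477.   0. 283.]
 [  0. 477. 212.]
 [  0.   0.   1.]]
0.166
```

View pics/top0.png

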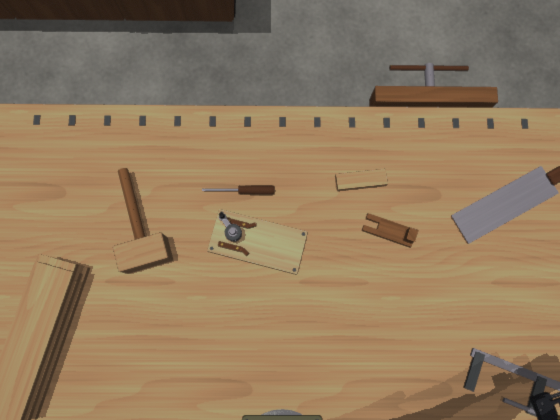

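View pics/scene0.png

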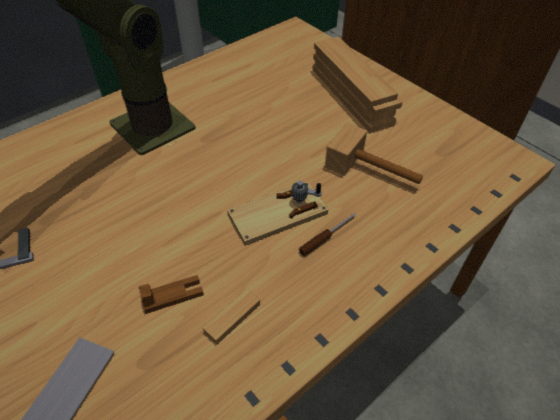

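The top view shows the jig with its nut at (233,232), its +x pointing left. The block is at (390,230) with its post on the right and its slot already facing left. The screwdriver lies above the jig and the mallet to its left. I'll enlarge this area.

Run:
```python
import cv2,numpy as np
im=cv2.imread("pics/top0.png")
a=cv2.resize(im[195:285,200:320],None,fx=6,fy=6,interpolation=cv2.INTER_CUBIC)[:,:]
b=cv2.resize(im[205:255,355:425],None,fx=6,fy=6,interpolation=cv2.INTER_CUBIC)
cv2.imwrite("pics/c1.png",a);
cv2.imwrite("pics/c2.png",b)
```

```text
(no output)
```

View pics/c1.png

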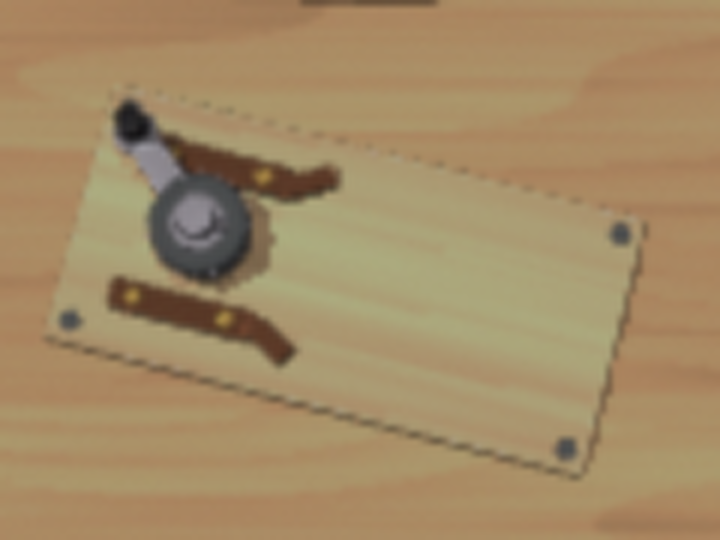

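View pics/c2.png

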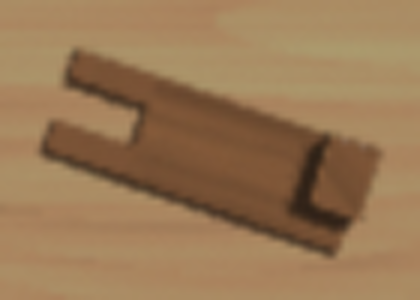

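The first crop gives the board corners at roughly (115,88), (645,222), (580,475) and (45,338), with the nut top at about (197,218) and the pin at (131,122). In the second crop the block's slot tips are at (75,50) and (45,150), and the post top is at (350,178).

Run:
```python
from h import *
A=lambda u,v,z: px("top0",200+u/6-.4,195+v/6-.4,z)
B=lambda u,v,z: px("top0",355+u/6-.4,205+v/6-.4,z)
c=[A(*p,.02) for p in[(115,88),(645,222),(582,473),(47,336)]]
for p in c: print(p.round(4))
for i in range(4): print(np.linalg.norm(c[i]-c[i-1]).round(4))
d=c[0]+c[3]-c[1]-c[2]; yaw=np.arctan2(d[1],d[0]); ux=d/np.linalg.norm(d); uy=np.array([-ux[1],ux[0],0])
stud=sum(c)/4+ux*.065; print("jig yaw",yaw,"stud",stud)
print("stud from top", A(195,215,.096), "pin top",A(131,120,.02+.018+.005+.004+.0155+.0395))
b=[B(*p,.018) for p in[(75,49),(380,149),(337,253),(43,151)]]
for p in b: print(p.round(4))
print([np.linalg.norm(b[i]-b[i-1]).round(4) for i in range(4)])
e=b[0]-b[1]+b[3]-b[2];print("block",sum(b)/4,np.arctan2(e[1],e[0]))
print("slotend",(B(143,105,.018)+B(135,140,.018))/2, "post",B(350,185,.056))
```

```text
[0.6391 0.172  0.02  ]
[ 0.5783 -0.069   0.02  ]
[ 0.465 -0.04   0.02 ]
[0.5255 0.1998 0.02  ]
0.1169
0.2486
0.117
0.2473
jig yaw 1.3237066181595118 stud [0.56787293 0.12871825 0.02      ]
stud from top [0.56873622 0.12880256 0.096     ] pin top [0.60883466 0.15648219 0.102     ]
[ 0.6316 -0.2344  0.018 ]
[ 0.5858 -0.3723  0.018 ]
[ 0.5381 -0.3505  0.018 ]
[ 0.5843 -0.2184  0.018 ]
[np.float64(0.0499), np.float64(0.1453), np.float64(0.0525), np.float64(0.1399)]
block [ 0.58494441 -0.29391937  0.018     ] 1.2426387309978792
slotend [ 0.59760459 -0.26265491  0.018     ] post [ 0.56354775 -0.34751243  0.056     ]
```

play_rows(
  rows=[
    [[0.876,-0.25,0.1,0,0,-1],[0.876,-0.25,0.1,0,0,-1],[0.876,-0.25,0.1,0,0,-1],[0.876,-0.25,0.1,0,0,-1],[0.876,-0.25,0.1,0,0,-1],[0.876,-0.25,0.1,0,0,-1],[0.876,-0.25,0.1,0,0,-1],[0.876,-0.25,0.1,0,0,-1],[0.876,-0.25,0.1,0,0,-1],[0.876,-0.25,0.1,0,0,-1],[0.876,-0.25,0.1,0,0,-1],[0.876,-0.25,0.2,0,0,-1],[0.876,-0.25,0.2,0,0,-1],[0.876,-0.25,0.2,0,0,-1],[0.876,-0.25,0.2,0,0,-1]],
  ],
  claw=0,
  squeeze=15,
)

```text
clock: 1.35
tool_pos: [0.5658, -0.3485, 0.3046]
eef_rot: [0.921, 0.389, -0.001, -0.0]
contact_force: [0.4, -0.1, 0.7]
opening: 1.001
finger_force: 0.0
```

play_rows(
  rows=[
    [[0,0,0,0,0,-0.25],[0,0,0,0,0,-0.5],[0,0,0,0,0,-0.75],[0,0,0,0,0,-0.88],[0,0,0,0,0,-0.88],[0,0,0,0,0,-0.88]],
  ],
)

```text
clock: 1.85
tool_pos: [0.5663, -0.3489, 0.3065]
eef_rot: [0.815, 0.58, 0.0, 0.001]
contact_force: [0.2, -0.5, 0.1]
opening: 1.003
finger_force: 0.0
```

Run:
```python
from h import *
im=snap("wrist","w1"); s=get_state(); M=R.from_quat(s["eef_rot"]).as_matrix()
print(s["tool_pos"],M.round(3)); print(proj("w1",[.567,-.346,.056]))
```

```text
[ 0.56642535 -0.34849638  0.30618248] [[ 0.327  0.945  0.002]
 [ 0.945 -0.327 -0.002]
 [-0.001  0.002 -1.   ]]
[283.18813145 211.16026195]
```

View pics/w1.png

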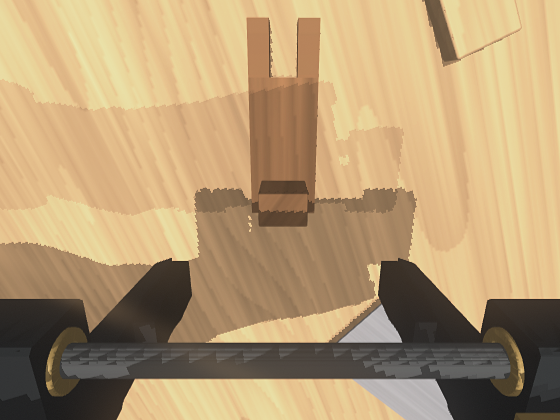

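The wrist view puts the post top at (258–308, 191–226), within about 1 mm of the prediction, and the block edges are vertical in the image. I'll descend and grip.

play_rows(
  rows=[
    [[0.007,0,0.08,0,0,0],[0.007,0,0.15,0,0,0],[0.007,0,0.2,0,0,0],[0.007,0,0.22,0,0,0],[0.007,0,0.23,0,0,0],[0.007,0,0.232,0,0,0],[0.007,0,0.232,0,0,0],[0.007,0,0.232,0,0,0]],
  ],
)

```text
clock: 2.57
tool_pos: [0.5688, -0.3444, 0.1906]
eef_rot: [0.814, 0.582, 0.001, 0.001]
contact_force: [0.5, 0.7, -0.3]
opening: 1.0
finger_force: 0.0
```

play_rows(
  rows=[
    [[0,0,0,0,0,0],[0,0,0,0,0,0],[0,0,0,0,0,0],[0,0,0,0,0,0],[0,0,0,0,0,0],[0,0,0,0,0,0],[0,0,0,0,0,0],[0,0,0,0,0,0],[0,0,0,0,0,0],[0,0,0,0,0,0]],
  ],
  claw=1,
  squeeze=20,
)

```text
clock: 3.4
tool_pos: [0.5679, -0.3439, 0.1886]
eef_rot: [0.813, 0.582, -0.0, -0.0]
contact_force: [-0.2, 0.1, -0.1]
opening: 0.384
finger_force: 20.0
```

play_rows(
  rows=[
    [[0,0,-0.05,0,0,0],[0,0,-0.1,0,0,0],[0.02,-0.01,-0.144,0,0,0],[0.07,-0.035,-0.144,0,0,-0.02],[0.13,-0.068,-0.144,0,0,-0.04],[0.19,-0.1,-0.144,0,0,-0.06],[0.25,-0.13,-0.144,0,0,-0.08],[0.31,-0.16,-0.144,0,0,-0.1],[0.37,-0.19,-0.144,0,0,-0.12],[0.43,-0.225,-0.144,0,0,-0.14],[0.48,-0.25,-0.144,0,0,-0.16],[0.51,-0.265,-0.144,0,0,-0.16],[0.526,-0.274,-0.144,0,0,-0.16],[0.526,-0.274,-0.144,0,0,-0.16],[0.526,-0.274,-0.144,0,0,-0.16]],
  ],
  squeeze=40,
)

```text
clock: 4.65
tool_pos: [0.5234, -0.0515, 0.2607]
eef_rot: [0.79, 0.614, -0.0, 0.0]
contact_force: [-0.3, 0.0, -1.0]
opening: 0.379
finger_force: 40.0
```

Run:
```python
from h import *
im=snap("wrist","w2"); s=get_state()
print(s["tool_pos"].round(4),R.from_quat(s["eef_rot"]).as_matrix().round(3),s["contact_force"],s["opening"])
print("stud top pred",proj("w2",[.5683,.1288,.096]))
```

```text
[ 0.5234 -0.0524  0.2606] [[ 0.248  0.969 -0.   ]
 [ 0.969 -0.248 -0.002]
 [-0.002  0.    -1.   ]] [-0.05281179 -0.48983615 -1.63798875] 0.38280936659364756
stud top pred [ 280.8964123  -278.69717411]
```

View pics/w2.png

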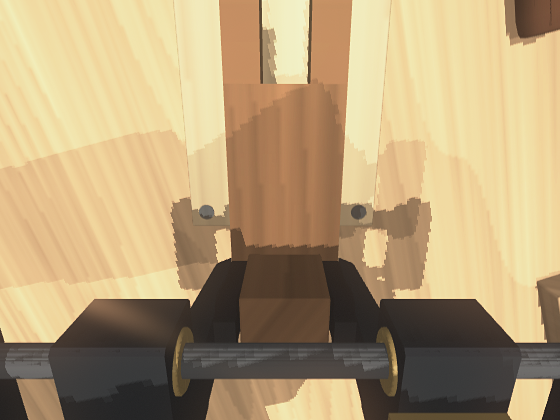

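The wrist view shows the board edges at (178,0)–(193,225) and (390,0)–(372,225), with screws at (206,212) and (358,212). The block edges are at (222,84)–(231,240) and (347,84)–(341,240). I'll compare the two centre lines.

Run:
```python
from h import *
f=lambda u,v,z: px("w2",u,v,z)
zt=.2606-.1893+.018
def line(a,b,n):
    d=a-b;print(n,a.round(4),b.round(4),"yaw",np.arctan2(d[1],d[0]).round(4))
L0,R0,L1,R1=f(178,0,.02),f(390,0,.02),f(193,225,.02),f(372,225,.02)
print(np.linalg.norm(L0-R0),np.linalg.norm(L1-R1)); line((L0+R0)/2,(L1+R1)/2,"board"); line(L0,L1,"L");line(R0,R1,"R")
a,b,c,d=f(222,84,zt),f(347,84,zt),f(231,240,zt),f(341,240,zt)
print(np.linalg.norm(a-b),np.linalg.norm(c-d));line((a+b)/2,(c+d)/2,"block")
print("slot end",f(286,84,zt),"slot mid row40",f(286,40,zt))
s1,s2=f(206,212,.021),f(358,212,.021);print("screws",s1,s2,np.arctan2(-(s1-s2)[0]*-1,-(s1-s2)[1]))
n=np.array([-np.sin(1.3237),np.cos(1.3237),0])
st=np.array([.5683,.1288,0])
for nm,p in(("board0",(L0+R0)/2),("board1",(L1+R1)/2),("scr",(s1+s2)/2),("blk0",(a+b)/2),("blk1",(c+d)/2),("slot",f(286,40,zt)),("tcp",get_state()["tool_pos"])): print(nm,"lat",(p-st)@n*1000)
```

```text
0.11646052638676102 0.11978662276359715
board [0.5551 0.0737 0.02  ] [ 0.5213 -0.0546  0.02  ] yaw 1.3134
L [0.4986 0.088  0.02  ] [ 0.4633 -0.0398  0.02  ] yaw 1.3009
R [0.6115 0.0593 0.02  ] [ 0.5794 -0.0693  0.02  ] yaw 1.326
0.05054276599291636 0.05130509025069941
block [0.5444 0.0307 0.0893] [ 0.5281 -0.036   0.0893] yaw 1.3316
slot end [0.54500051 0.03053487 0.0893    ] slot mid row40 [0.54897285 0.04622357 0.0893    ]
screws [ 0.47492328 -0.03288907  0.021     ] [ 0.57182983 -0.05756155  0.021     ] -1.8201004261264417
board0 lat -0.6513525945468884
board1 lat 0.7102486409994513
scr lat 0.994203380315429
blk0 lat -0.8356425265349223
blk1 lat -1.3810494934515456
slot lat -1.4572096591780406
tcp lat -0.8339918131527091
```

play_rows(
  rows=[
    [[0,-0.003,0.03,0,0,0],[0,-0.003,0.06,0,0,0],[0,-0.003,0.085,0,0,0],[0,-0.003,0.095,0,0,0],[0,-0.003,0.1,0,0,0],[0,-0.003,0.101,0,0,0],[0,-0.003,0.101,0,0,0],[0,-0.003,0.101,0,0,0]],
  ],
)

```text
clock: 5.37
tool_pos: [0.5222, -0.0507, 0.2108]
eef_rot: [0.79, 0.614, 0.0, 0.0]
contact_force: [0.3, 0.3, -2.1]
opening: 0.384
finger_force: 40.0
```

play_rows(
  rows=[
    [[0.015,0,0.001,0,0,0],[0.03,0,0.001,0,0,0],[0.045,0,0.001,0,0,0],[0.06,0,0.001,0,0,0],[0.07,0,0.001,0,0,0],[0.08,0,0.001,0,0,0],[0.09,0,0.001,0,0,0],[0.1,0,0.001,0,0,0],[0.1,0,0.001,0,0,0]],
  ],
)

```text
clock: 6.12
tool_pos: [0.5345, -0.0005, 0.2097]
eef_rot: [0.789, 0.614, 0.001, -0.0]
contact_force: [-0.6, -0.3, -1.2]
opening: 0.384
finger_force: 40.0
```

play_rows(
  rows=[
    [[0.01,0,0,0,0,0],[0.02,0,0,0,0,0],[0.03,0,0,0,0,0],[0.04,0,0,0,0,0],[0.05,0,0,0,0,0],[0.06,0,0,0,0,0],[0.066,0,0,0,0,0],[0.07,0,0,0,0,0],[0.07,0,0,0,0,0],[0.07,0,0,0,0,0]],
  ],
)

```text
clock: 6.95
tool_pos: [0.5427, 0.0319, 0.2097]
eef_rot: [0.789, 0.614, -0.0, 0.0]
contact_force: [0.1, -0.7, -1.8]
opening: 0.382
finger_force: 40.0
```

play_rows(
  rows=[
    [[0.002,0,0,0,0,0],[0.004,0,0,0,0,0],[0.006,0,0,0,0,0],[0.008,0,0,0,0,0],[0.009,0,0,0,0,0],[0.01,0,0,0,0,0],[0.01,0,0,0,0,0]],
  ],
)

```text
clock: 7.53
tool_pos: [0.544, 0.037, 0.2097]
eef_rot: [0.789, 0.614, 0.0, 0.0]
contact_force: [-0.0, -0.4, -2.5]
opening: 0.382
finger_force: 40.0
```

play_rows(
  rows=[
    [[0.001,0,0,0,0,0],[0.002,0,0,0,0,0],[0.003,0,0,0,0,0],[0.004,0,0,0,0,0],[0.004,0,0,0,0,0]],
  ],
)

```text
clock: 7.95
tool_pos: [0.5445, 0.0389, 0.2097]
eef_rot: [0.789, 0.614, 0.0, 0.0]
contact_force: [0.3, -0.5, -2.1]
opening: 0.382
finger_force: 40.0
```

play_rows(
  rows=[
    [[0.001,0,0,0,0,0],[0.002,0,0,0,0,0],[0.003,0,0,0,0,0],[0.004,0,0,0,0,0],[0.004,0,0,0,0,0]],
  ],
)

```text
clock: 8.37
tool_pos: [0.5448, 0.0397, 0.2097]
eef_rot: [0.79, 0.613, -0.001, 0.0]
contact_force: [-0.5, -3.1, -0.3]
opening: 0.385
finger_force: 40.0
```

play_rows(
  rows=[
    [[0.0,0,0.001,0,0,0],[0.0,0,0.002,0,0,0],[0.0,0,0.002,0,0,0],[0,0,0.002,0,0,0]],
  ],
)

```text
clock: 8.7
tool_pos: [0.5448, 0.0397, 0.2086]
eef_rot: [0.79, 0.613, -0.001, 0.0]
contact_force: [-1.4, -4.9, 0.2]
opening: 0.376
finger_force: 40.0
```

play_rows(
  rows=[
    [[0,0,0,0,0,0],[0,0,0,0,0,0],[0,0,0,0,0,0],[0,0,0,0,0,0],[0,0,0,0,0,0],[0,0,0,0,0,0],[0,0,0,0,0,0]],
  ],
  claw=0.3,
)

```text
clock: 9.28
tool_pos: [0.5451, 0.0409, 0.2087]
eef_rot: [0.789, 0.614, 0.0, -0.0]
contact_force: [-0.2, -0.0, 0.1]
opening: 0.702
finger_force: 0.0
```

play_rows(
  rows=[
    [[0,0,-0.06,0,0,0],[0,0,-0.12,0,0,0],[-0.05,0,-0.18,0,0,0],[-0.12,0,-0.22,0,0,0],[-0.12,0,-0.22,0,0,0],[-0.12,0,-0.22,0,0,0],[-0.12,0,-0.22,0,0,0]],
  ],
)

```text
clock: 9.87
tool_pos: [0.5302, -0.0174, 0.3187]
eef_rot: [0.79, 0.614, 0.0, -0.0]
contact_force: [-0.3, -0.1, -0.1]
opening: 0.703
finger_force: 0.0
```

Run:
```python
from h import *
im=snap("wrist","w3"); s=get_state(); snap("top","t3"); snap("scene","s3")
print(s["tool_pos"].round(4),s["contact_force"],s["q"].round(2))
print("stud top pred",proj("w3",[.5683,.1288,.096]))
a=cv2.resize(cv2.imread("pics/t3.png")[195:270,200:310],None,fx=5,fy=5,interpolation=2)
b=cv2.resize(cv2.imread("pics/s3.png")[170:245,220:330],None,fx=5,fy=5,interpolation=2)
w=cv2.resize(im,(500,375))
c=np.zeros((600,800,3),np.uint8)
c[:375,:500]=w; c[:225,500:800]=cv2.resize(a,(300,225)); c[225:600,250:800]=np.maximum(b,0) 
cv2.imwrite("pics/m3.png",c)
```

```text
[ 0.5302 -0.0166  0.3183] [-0.18914191  0.00497579  0.30390729] [ 0.12  0.7  -0.29  1.93  0.36  0.56 -0.66]
stud top pred [286.1452231  -59.34905101]
```

View pics/w3.png

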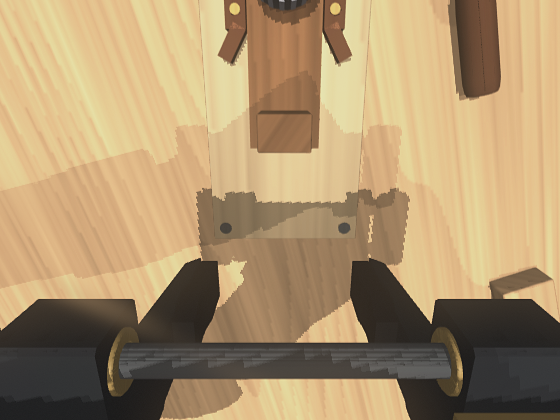

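The block lies in the channel (post top at (257–311, 112–152)) and the nut is visible at the top of the frame. Next I move above the crank pin, turning the tool counter-clockwise so there is room to crank clockwise.

play_rows(
  rows=[
    [[0.08,0.014,-0.024,0,0,-0.25],[0.16,0.028,-0.024,0,0,-0.5],[0.24,0.042,-0.024,0,0,-0.75],[0.31,0.056,-0.024,0,0,-1],[0.374,0.068,-0.024,0,0,-1],[0.374,0.068,-0.024,0,0,-1]],
  ],
)

```text
clock: 10.52
tool_pos: [0.6098, 0.165, 0.3304]
eef_rot: [0.609, 0.793, 0.004, -0.002]
contact_force: [-0.5, 2.0, 0.2]
opening: 0.703
finger_force: 0.0
```

play_rows(
  rows=[
    [[0,0,0,0,0,-0.25],[0,0,0,0,0,-0.5],[0,0,0,0,0,-0.75],[0,0,0,0,0,-1],[0,0,0,0,0,-1]],
  ],
)

```text
clock: 10.93
tool_pos: [0.6088, 0.1561, 0.3296]
eef_rot: [0.397, 0.918, -0.0, -0.001]
contact_force: [0.3, 0.8, -0.1]
opening: 0.7
finger_force: 0.0
```

Run:
```python
from h import *
s=get_state();print(s["clock"],s["tool_pos"].round(4),s["q"].round(2),R.from_quat(s["eef_rot"]).as_matrix().round(3))
```

```text
10.9333 [0.6088 0.1561 0.3296] [-0.02  0.84 -0.57  1.61  0.55  0.86 -0.05] [[-0.686  0.728 -0.002]
 [ 0.728  0.686  0.   ]
 [ 0.002 -0.001 -1.   ]]
```

play_rows(
  rows=[
    [[0,0,0,0,0,-0.25],[0,0,0,0,0,-0.5],[0,0,0,0,0,-0.75],[0,0,0,0,0,-1],[0,0,0,0,0,-1]],
  ],
)

```text
clock: 11.35
tool_pos: [0.609, 0.1558, 0.3299]
eef_rot: [0.159, 0.987, 0.0, -0.001]
contact_force: [1.2, 0.2, 0.2]
opening: 0.7
finger_force: 0.0
```

play_rows(
  rows=[
    [[0,0,0,0,0,-0.25],[0,0,0,0,0,-0.5],[0,0,0,0,0,-0.75],[0,0,0,0,0,-1],[0,0,0,0,0,-1]],
  ],
)

```text
clock: 11.77
tool_pos: [0.6091, 0.1557, 0.33]
eef_rot: [-0.089, 0.996, 0.0, -0.001]
contact_force: [0.8, 0.3, 0.4]
opening: 0.699
finger_force: 0.0
```

play_rows(
  rows=[
    [[0,0,0,0,0,-0.25],[0,0,0,0,0,-0.5],[0,0,0,0,0,-0.75],[0,0,0,0,0,-0.83],[0,0,0,0,0,-0.83],[0,0,0,0,0,-0.83]],
  ],
)

```text
clock: 12.27
tool_pos: [0.6091, 0.1557, 0.3304]
eef_rot: [-0.29, 0.957, 0.0, -0.0]
contact_force: [1.0, -0.6, -1.2]
opening: 0.701
finger_force: 0.0
```

Run:
```python
from h import *
snap("wrist","w4")
s=get_state();print(s["clock"],s["tool_pos"].round(4),s["q"].round(2),R.from_quat(s["eef_rot"]).as_matrix().round(3))
print("stud",proj("w4",[.5683,.1288,.096]),"pin",proj("w4",[.6088,.1565,.102]))
```

```text
12.3167 [0.6091 0.1557 0.3305] [ 0.14  0.93 -0.92  1.6   0.83  1.04  1.13] [[-0.831 -0.557 -0.   ]
 [-0.557  0.831 -0.   ]
 [ 0.    -0.    -1.   ]]
stud [285.05736053 149.31323323] pin [285.86067776 228.21639663]
```

View pics/w4.png

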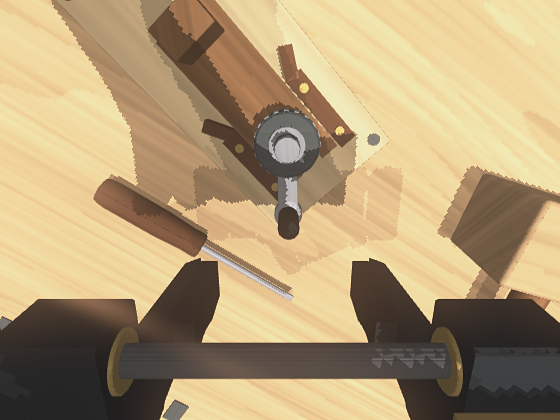

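The stud top is at (287,149) against a prediction of (285,149), and the pin top is near (289,228), so I shift about 1 mm towards +y. The screwdriver at (100–290, 180–298) and the mallet at the right edge are well clear.

play_rows(
  rows=[
    [[0,0.002,0.05,0,0,0],[0,0.002,0.1,0,0,0],[0,0.002,0.14,0,0,0],[0,0.002,0.16,0,0,0],[0,0.002,0.168,0,0,0],[0,0.002,0.168,0,0,0],[0,0.002,0.168,0,0,0]],
  ],
  claw=0.6,
)

```text
clock: 12.9
tool_pos: [0.609, 0.1567, 0.2477]
eef_rot: [-0.293, 0.956, 0.0, 0.001]
contact_force: [-0.0, 0.2, 0.3]
opening: 0.401
finger_force: 0.0
```

play_rows(
  rows=[
    [[0,0,0,0,0,0],[0,0,0,0,0,0],[0,0,0,0,0,0],[0,0,0,0,0,0]],
  ],
  claw=0.8,
  squeeze=20,
)

```text
clock: 13.23
tool_pos: [0.6089, 0.1563, 0.2473]
eef_rot: [-0.293, 0.956, -0.0, 0.0]
contact_force: [-0.2, -0.5, -0.9]
opening: 0.202
finger_force: 0.0
```

play_rows(
  rows=[
    [[0.0003,-0.0083,0.0002,0,0,0.167],[0.0014,-0.0166,0.0004,0,0,0.333],[0.0031,-0.0247,0.0006,0,0,0.5],[0.0055,-0.0327,0.0008,0,0,0.667],[0.0086,-0.0405,0.001,0,0,0.833],[0.0122,-0.0479,0.0013,0,0,1]],
  ],
)

```text
clock: 13.73
tool_pos: [0.617, 0.1332, 0.2463]
eef_rot: [-0.046, 0.999, 0.0, 0.0]
contact_force: [-0.3, -0.5, -0.2]
opening: 0.197
finger_force: 0.3
```

play_rows(
  rows=[
    [[0.0003,-0.0083,0.0002,0,0,0.167],[0.0014,-0.0166,0.0004,0,0,0.333],[0.0031,-0.0247,0.0006,0,0,0.5],[0.0055,-0.0327,0.0008,0,0,0.667],[0.0086,-0.0405,0.001,0,0,0.833],[0.0122,-0.0479,0.0013,0,0,1]],
  ],
)

```text
clock: 14.23
tool_pos: [0.6132, 0.1089, 0.2457]
eef_rot: [0.203, 0.979, 0.001, 0.0]
contact_force: [0.5, 1.6, 0.7]
opening: 0.2
finger_force: 0.3
```

```bash
cat > st.py <<'E'
from h import *
s=get_state();M=R.from_quat(s["eef_rot"]).as_matrix();r=s["tool_pos"][:2]-[.5679,.1295]
print(s["clock"],s["tool_pos"].round(4),s["q"].round(2),"F tool",(M.T@s["contact_force"]).round(2),"r",np.hypot(*r).round(4),"ang",np.degrees(np.arctan2(r[1],r[0])).round(1),"x dir",np.degrees(np.arctan2(M[1,0],M[0,0])).round(1))
E
python3 st.py
```

```text
14.2333 [0.6132 0.1089 0.2457] [ 0.08  0.97 -0.62  1.67  0.77  0.76  0.25] F tool [ 0.17  1.66 -0.69] r 0.0498 ang -24.5 x dir 156.6
```

play_rows(
  rows=[
    [[0.0003,-0.0083,0.0002,0,0,0.167],[0.0014,-0.0166,0.0004,0,0,0.333],[0.0031,-0.0247,0.0006,0,0,0.5],[0.0055,-0.0327,0.0008,0,0,0.667],[0.0086,-0.0405,0.001,0,0,0.833],[0.0122,-0.0479,0.0013,0,0,1]],
  ],
)

```text
clock: 14.73
tool_pos: [0.5982, 0.0894, 0.2451]
eef_rot: [0.439, 0.899, 0.001, 0.0]
contact_force: [-0.0, 0.9, 0.3]
opening: 0.196
finger_force: 0.3
```

play_rows(
  rows=[
    [[0.0003,-0.0083,0.0002,0,0,0.167],[0.0014,-0.0166,0.0004,0,0,0.333],[0.0031,-0.0247,0.0006,0,0,0.5],[0.0055,-0.0327,0.0008,0,0,0.667],[0.0086,-0.0405,0.001,0,0,0.833],[0.0122,-0.0479,0.0013,0,0,1]],
  ],
)

```text
clock: 15.23
tool_pos: [0.5758, 0.0794, 0.2446]
eef_rot: [0.648, 0.762, 0.001, 0.0]
contact_force: [-1.2, -0.0, 0.5]
opening: 0.198
finger_force: 0.3
```

```bash
python3 st.py
```

```text
15.2333 [0.5758 0.0794 0.2446] [-0.02  0.88 -0.35  1.81  0.53  0.54 -0.55] F tool [ 0.15 -1.2  -0.46] r 0.0507 ang -81.1 x dir 99.3
```

play_rows(
  rows=[
    [[0.0003,-0.0083,0.0002,0,0,0.167],[0.0014,-0.0166,0.0004,0,0,0.333],[0.0031,-0.0247,0.0006,0,0,0.5]],
  ],
)

```text
clock: 15.48
tool_pos: [0.5634, 0.0789, 0.2443]
eef_rot: [0.737, 0.675, 0.001, 0.0]
contact_force: [0.4, -0.1, 0.4]
opening: 0.2
finger_force: 0.3
```

play_rows(
  rows=[
    [[0.0003,-0.0083,0.0002,0,0,0.167],[0.0014,-0.0166,0.0004,0,0,0.333],[0.0031,-0.0247,0.0006,0,0,0.5]],
  ],
)

```text
clock: 15.73
tool_pos: [0.5512, 0.0814, 0.244]
eef_rot: [0.816, 0.578, 0.001, 0.0]
contact_force: [1.1, 0.9, -0.2]
opening: 0.199
finger_force: 0.3
```

```bash
python3 st.py
```

```text
15.7333 [0.5512 0.0814 0.244 ] [-0.11  0.85 -0.2   1.89  0.36  0.44 -0.92] F tool [1.25 0.78 0.16] r 0.0509 ang -109.1 x dir 70.6
```

play_rows(
  rows=[
    [[0.0003,-0.0083,0.0002,0,0,0.167],[0.0014,-0.0166,0.0004,0,0,0.333],[0.0031,-0.0247,0.0006,0,0,0.5]],
  ],
)

```text
clock: 15.98
tool_pos: [0.5401, 0.0869, 0.2437]
eef_rot: [0.882, 0.472, 0.001, -0.0]
contact_force: [0.3, -0.4, -0.0]
opening: 0.198
finger_force: 0.3
```

```bash
python3 st.py
```

```text
15.9833 [0.5401 0.0869 0.2437] [-0.16  0.84 -0.14  1.92  0.27  0.4  -1.09] F tool [-0.17  0.45  0.02] r 0.0509 ang -123.2 x dir 56.3
```

play_rows(
  rows=[
    [[0.0003,-0.0083,0.0002,0,0,0.167],[0.0014,-0.0166,0.0004,0,0,0.333],[0.0031,-0.0247,0.0006,0,0,0.5]],
  ],
)

```text
clock: 16.23
tool_pos: [0.5306, 0.095, 0.2433]
eef_rot: [0.934, 0.358, 0.001, -0.0]
contact_force: [-0.0, -0.1, 0.8]
opening: 0.201
finger_force: 0.4
```

```bash
python3 st.py
```

```text
16.2333 [0.5306 0.095  0.2433] [-0.22  0.83 -0.08  1.95  0.16  0.36 -1.26] F tool [-0.12  0.07 -0.83] r 0.0508 ang -137.2 x dir 42.0
```

play_rows(
  rows=[
    [[0.0003,-0.0083,0.0002,0,0,0.167],[0.0014,-0.0166,0.0004,0,0,0.333],[0.0031,-0.0247,0.0006,0,0,0.5]],
  ],
)

```text
clock: 16.48
tool_pos: [0.5233, 0.1051, 0.243]
eef_rot: [0.971, 0.239, 0.0, -0.0]
contact_force: [0.0, -0.0, 0.5]
opening: 0.2
finger_force: 0.4
```

```bash
python3 st.py; python3 -c "
from h import *
snap('top','t5'); a=cv2.imread('pics/t5.png')[175:285,190:320]
b=snap('scene','s5')[140:250,220:350]
cv2.imwrite('pics/m5.png',cv2.resize(np.vstack([a,b]),None,fx=2.6,fy=2.6,interpolation=2))"
```

```text
16.4833 [0.5233 0.1051 0.243 ] [-0.27  0.83 -0.02  1.97  0.05  0.34 -1.42] F tool [-0.01  0.05 -0.54] r 0.0508 ang -151.3 x dir 27.7
```

View pics/m5.png

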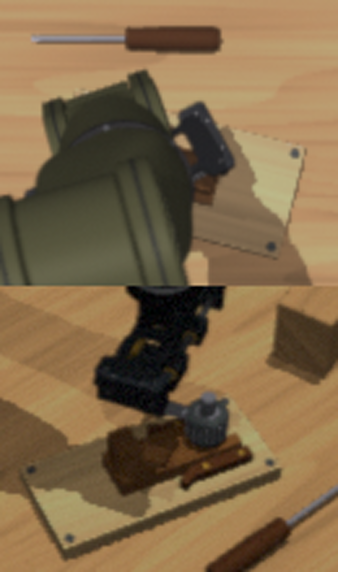

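In the scene view the crank arm points into the gripper, so the nut is following. I'll continue.

play_rows(
  rows=[
    [[0.0003,-0.0083,0.0002,0,0,0.167],[0.0014,-0.0166,0.0004,0,0,0.333],[0.0031,-0.0247,0.0006,0,0,0.5]],
  ],
)

```text
clock: 16.83
tool_pos: [0.5189, 0.1162, 0.2425]
eef_rot: [0.993, 0.117, -0.0, 0.0]
contact_force: [0.3, -0.1, 0.4]
opening: 0.198
finger_force: 0.4
```

```bash
python3 st.py
```

```text
16.8333 [0.5189 0.1162 0.2425] [-0.33  0.83  0.03  1.98 -0.07  0.34 -1.58] F tool [ 0.21  0.19 -0.35] r 0.0508 ang -164.8 x dir 13.5
```

play_rows(
  rows=[
    [[0.0003,-0.0083,0.0002,0,0,0.167],[0.0014,-0.0166,0.0004,0,0,0.333],[0.0031,-0.0247,0.0006,0,0,0.5]],
  ],
)

```text
clock: 17.08
tool_pos: [0.5173, 0.1287, 0.2421]
eef_rot: [1.0, -0.007, -0.0, 0.0]
contact_force: [-0.3, -1.4, 0.5]
opening: 0.195
finger_force: 0.4
```

```bash
python3 st.py
```

```text
17.0833 [0.5173 0.1287 0.2421] [-0.38  0.83  0.08  1.97 -0.19  0.34 -1.73] F tool [-0.29  1.44 -0.52] r 0.0506 ang -179.1 x dir -0.9
```

play_rows(
  rows=[
    [[0.0003,-0.0083,0.0002,0,0,0.167],[0.0014,-0.0166,0.0004,0,0,0.333],[0.0031,-0.0247,0.0006,0,0,0.5]],
  ],
)

```text
clock: 17.33
tool_pos: [0.5189, 0.1411, 0.2417]
eef_rot: [0.991, -0.132, -0.001, 0.0]
contact_force: [-1.0, -0.7, -0.0]
opening: 0.2
finger_force: 0.5
```

```bash
python3 st.py
```

```text
17.3333 [0.5189 0.1411 0.2417] [-0.43  0.84  0.14  1.96 -0.3   0.36 -1.89] F tool [-0.78  0.96  0.02] r 0.0504 ang 166.7 x dir -15.2
```

play_rows(
  rows=[
    [[0.0003,-0.0083,0.0002,0,0,0.167],[0.0014,-0.0166,0.0004,0,0,0.333],[0.0031,-0.0247,0.0006,0,0,0.5]],
  ],
)

```text
clock: 17.58
tool_pos: [0.5233, 0.1525, 0.2413]
eef_rot: [0.967, -0.254, -0.001, 0.0]
contact_force: [-1.1, -1.7, 1.9]
opening: 0.205
finger_force: 1.1
```

```bash
python3 st.py
```

```text
17.5833 [0.5233 0.1525 0.2413] [-0.49  0.85  0.2   1.94 -0.41  0.39 -2.06] F tool [-0.15  2.08 -1.87] r 0.0502 ang 152.6 x dir -29.5
```

play_rows(
  rows=[
    [[0.0001,-0.005,0.0001,0,0,0.1],[0.0005,-0.01,0.0002,0,0,0.2]],
  ],
)

```text
clock: 17.75
tool_pos: [0.5257, 0.1565, 0.2412]
eef_rot: [0.953, -0.302, -0.001, 0.001]
contact_force: [-2.0, -2.6, 2.6]
opening: 0.201
finger_force: 1.6
```

```bash
python3 st.py
```

```text
17.75 [0.5257 0.1565 0.2412] [-0.51  0.86  0.23  1.93 -0.45  0.4  -2.12] F tool [-0.18  3.3  -2.6 ] r 0.0501 ang 147.4 x dir -35.1
```

play_rows(
  rows=[
    [[0.0001,-0.005,0.0001,0,0,0.1],[0.0005,-0.01,0.0002,0,0,0.2]],
  ],
)

```text
clock: 17.92
tool_pos: [0.5285, 0.16, 0.2411]
eef_rot: [0.937, -0.349, -0.002, 0.001]
contact_force: [-4.2, -2.9, 4.4]
opening: 0.202
finger_force: 2.1
```

```bash
python3 st.py
```

```text
17.9167 [0.5285 0.16   0.2411] [-0.53  0.87  0.25  1.92 -0.49  0.42 -2.19] F tool [-1.24  4.97 -4.42] r 0.0499 ang 142.2 x dir -40.9
```

Resistance has clearly risen, from about 1 N to 5 N at the pin. I'll stop here, open and lift away.

play_rows(
  rows=[
    [[0,0,0,0,0,0],[0,0,0,0,0,0],[0,0,0,0,0,0],[0,0,0,0,0,0],[0,0,0,0,0,0]],
  ],
  claw=0.6,
)

```text
clock: 18.33
tool_pos: [0.5298, 0.1609, 0.2413]
eef_rot: [0.937, -0.349, 0.0, -0.0]
contact_force: [-0.1, -0.4, -1.0]
opening: 0.401
finger_force: 0.0
```

play_rows(
  rows=[
    [[0,0,-0.04,0,0,0],[0,0,-0.1,0,0,0],[0,0,-0.16,0,0,0],[0,0,-0.2,0,0,0],[-0.1,0,-0.24,0,0,0],[-0.18,0,-0.24,0,0,0],[-0.26,0,-0.24,0,0,0],[-0.26,0,-0.24,0,0,0],[-0.26,0,-0.24,0,0,0]],
  ],
)

```text
clock: 19.08
tool_pos: [0.4288, 0.2487, 0.3611]
eef_rot: [0.938, -0.346, -0.001, -0.0]
contact_force: [-0.0, 0.3, 0.1]
opening: 0.402
finger_force: 0.0
```

```bash
python3 st.py; python3 -c "
from h import *
a=snap('top','t6')[175:285,100:320]
b=snap('scene','s6')[140:250,220:440]
cv2.imwrite('pics/m6.png',cv2.resize(np.vstack([a,b]),None,fx=2.7,fy=2.7,interpolation=2))"
```

```text
19.0833 [0.4288 0.2487 0.3611] [-0.87  0.63  0.41  2.01 -0.44  0.59 -2.43] F tool [-0.22 -0.24 -0.06] r 0.1832 ang 139.4 x dir -40.4
```

View pics/m6.png

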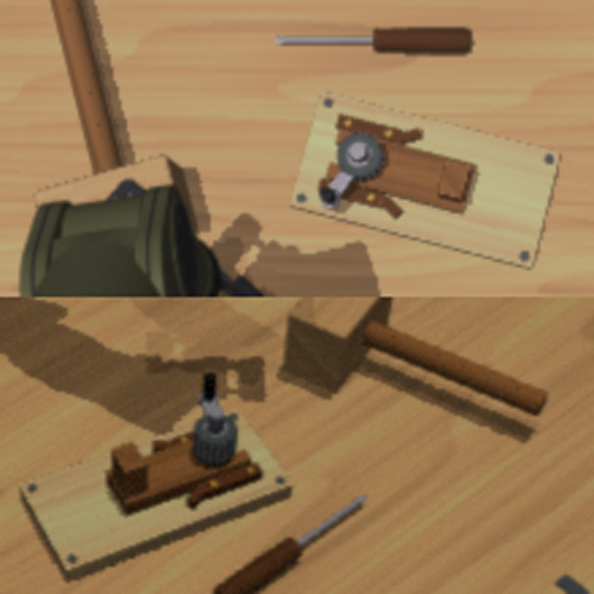

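The block is home in the channel under the tightened nut. The screwdriver and mallet haven't moved, and the arm is clear. I'm handing in.

```bash
python3 -c "
from plant import *
print(finish_job())"
```

```text
the job is handed in; nothing more can be done
None
```

I slid the block home against the stud, cranked the ring nut down until the pin pushed back with about 5 N (free running was about 1 N), let go and handed the job in at about 19 s; no verdict came back.

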